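# Stand the slumped book back in the desk rack and close the sliding end on it

## Task

The last book in the desk rack has slumped over onto the rack's sliding end. With the fingertips, push that book back upright against the standing row, leaving the sliding end where it is meanwhile so that its edge does not scrape the cover; then push the sliding end along until it is up against the book, so that the row stays standing. Lift nothing, leave every book standing upright and square in the rack, and do not disturb the things around it.

Things in the scene. Friction and masses are not known exactly. Their poses are not given: they have to be found in the camera images.
- rack: Wooden desk-top book rack, fixed to the desk: a board 140 mm (x) by 300 mm (y), 12 mm thick, its origin at the centre of the board's underside. The row runs along the rack's y axis: a fixed end board (12 mm thick, 150 mm above the board) stands at +y, the sliding end at -y. The books' spines face the rack's -x. The rack may stand turned up to about 0.3 rad.
- book_a: Standing book next to the fixed end, 125 mm deep (x), 27 mm thick (y), 178 mm tall; origin at the centre of its underside, z up along the book. 0.25 kg, loose. The label is on the spine (-x).
- book_b: Standing book in the middle of the row, 125 x 23 x 168 mm, no label, loose; origin at the centre of its underside, z up along the book.
- book_c: Last standing book of the row, 125 x 30 x 182 mm, loose; origin at the centre of its underside, z up along the book.
- slumped_book: Book to stand up: 125 mm deep (x), 28 mm thick (y), 176 mm tall (z), 0.18 to 0.37 kg, loose; stands alone once upright. Origin at the centre of its underside, z up along the book, +y face to the row. It leans 40 to 45 degrees to the rack's -y: lower -y edge on the board 22 mm from row_face, -y face on the sliding end's top edge, the upper 60 mm overhanging, upper -y edge 140 mm above the desk.
- row_face (a point): Point on the rack where book_c's free (-y) face is at the start, middle of the rack's depth, 100 mm above the desk. Axes as the rack's. The upright book belongs against this plane.
- end_face (a point): Point on the inner (+y) face of the sliding end, middle of its width, 57 mm above the desk. Axes as the rack's. The sliding end is a board 120 mm wide (x), 12 mm thick, its top 97 mm above the desk; outside (-y) it carries a solid heel block 110 mm wide whose top is 46 mm above the desk and whose flat outer face lies 57 mm from the inner face, good to push on.
- sliding_end (a joint): Slide of the sliding end along the rack's +y, in m. 0 is fully out; it starts between 0 and 0.008, meets the upright book at about 0.075 and stops at 0.083. It takes about 1.5 to 2.5 N to push and stays where it is left.
- mug: White mug, 84 mm across without its handle, 97 mm tall, loose; origin under its centre. To be left alone.
- jar: Screw-lid glass jar, 71 mm across, 114 mm tall, loose; origin under its centre. To be left alone.
- stapler: Blue stapler on the desk left of the rack, 125 x 30 x 43 mm, loose; origin under its centre, long along its x. To be left alone.
- tape_roll: Roll of tape lying flat, 53 mm across, 18 mm high, loose; origin under its centre. To be left alone.
Mind the look-alikes: they are no part of the job. Of the things that look like the book_c, the largest one is meant.

How it is judged (in metres and radians):
On the way:
1. the slumped book stands upright (within 5 degrees) while the sliding end is still out (not more than 25 mm in) (angle between slumped_book's own z axis and vertical below 0.087 rad and value of joint sliding_end below 0.025 m), for 0.1 s.
At the end, for the whole second after the job is handed in: All four books stand upright (within 4 degrees) and square (within 5.5 degrees) in the rack; the formerly slumped one is within 25 mm of the middle of its depth, not more than 7 mm from where the standing row ended, and the inner face of the sliding end is within 6 mm of it. The books are at rest (angle between each of slumped_book, book_a, book_b, book_c's own z axis and vertical below 0.07 rad and angle between the y axis of each of slumped_book, book_a, book_b, book_c and the y axis of rack, either way round below 0.1 rad and y of end_face in the frame of slumped_book above -0.02 m and y of slumped_book in the frame of row_face above -0.021 m and x of slumped_book in the frame of rack between -0.025 and 0.025 m and z of slumped_book in the frame of rack below 0.018 m and linear speed of each of slumped_book, book_c below 0.01 m/s); the robot touches nothing.
It fails at once if a book is lifted off the rack (z of slumped_book in the frame of rack above 0.045 m or z of any of book_a, book_b, book_c in the frame of rack above 0.03 m).
It fails at once if the sliding end is shoved against the book while it leans (value of joint sliding_end above 0.025 m and angle between slumped_book's own z axis and vertical above 0.2 rad).
It fails at once if a thing beside the rack is disturbed (distance of any of mug, jar, stapler, tape_roll from where it was at the start of the episode above 0.03 m).
It also fails if it takes over 54 s, if anything falls off the work surface, if the arm or the gripper's body presses on something with over 40 N, if the wrist force passes 120 N, or if a joint passes its speed limit or range.

## Robot

A 6-joint arm with a two-finger parallel gripper is mounted at the origin on a cart in front of the work surface, level with it; the furniture and walls round the work are solid. World frame = base frame: x ahead of the robot, y to its left, z up, the work surface at z = 0. Lengths are in mm, angles in rad, forces in N, time in s.
With the tool pointing down it reaches from about 350 to 775 mm from the base axis. Payload 7.3 kg.
Tool frame: the origin (TCP) lies at the very end of the fingers, on their centre line; the grasp point (between the pads) lies 19 mm behind it; z points along the fingers, y is the line along which they close (so a half turn about z gives the same grasp; the last joint's range is limited). The gripper opens to 92 mm and grips with 3 to 60 N. Pads are 19 mm wide; open, the fingers measure 130 mm over their backs; the gripper's body (75 mm by 190 mm) begins 47 mm behind the grasp point.
Start: joints at [-1.424, 0.342, 1.524, -0, 1.275, -0.146], TCP at [151.555, -502.669, 226.741] pointing down, gripper open.
Joint ranges: [-2.53, 2.53], [-0.77, 2.02], [0.04, 2.7], [-1, 4.14], [0.28, 2.66], [-3.11, 3.11]. Speed limits (rad/s): [2.57, 2.57, 3.14, 3.14, 3.14, 3.14].

## Interface

Orientations are given as [roll, pitch, yaw] about the fixed x, y, z axes, in that order (R = Rz(yaw) Ry(pitch) Rx(roll)).
In Python, from plant import bot gives the robot as it stands.
- The arm moves only by the tool send_rows, never from a script. Its argument "rows" is a list of rows, each an object of numbers: "x", "y", "z": the shift along the tool's x, y, z in units of 0.2 m (1.0 is 0.2 m); "ax", "ay", "az": the turn, a rotation vector about the tool's x, y, z in units of 60 degrees (1.0 is 60 degrees); "jaw": the opening, from -1 (shut) to 1 (fully open), so that 0 is half open. In form: [{"x": .., "y": .., "z": .., "ax": .., "ay": .., "az": .., "jaw": ..}, ...]. A call has exactly 10 rows; each row is the pose to reach, as a shift and turn from the pose commanded when the call began, along the tool's axes at that moment; what a row does not reach only later rows make up. A row lasts 1/8 s, in which the tool goes at most 62.5 mm and 10.7 degrees, less where a joint would pass 70% of its speed; a pose out of reach is approached as far as the arm can. A call with a number of a shift or a turn outside -1 to 1 is refused whole. A call with a gripper value outside its range is refused whole. The fingers move at their own pace and stop on an object; the grip force is fixed at half the most. Time passes only in rows, so rows that repeat a pose let the fingers close, or fill a call up. It gives the time, the measured TCP pose, the force, the opening and the grip force at its end, in the units of the state.
- bot.get_obs(): the state, without advancing time (a new reading comes with each control period).
- bot.capture(name): name is "scene" or "top" or "wrist"; returns (picture, depth): 400x640x3 uint8, red, green, blue; 400x640 float32, mm along the optical axis (not along the pixel's ray), 0 where there is no reading.
- bot.camera_model(name): a dict with "vertical_fov" (degrees; the focal length in pixels is half the picture's height over the tangent of half this angle, whatever the lens; pixels are square), "cx", "cy" (the principal point, pixels), "R" (3x3) and "t" (3): a world point X has camera coordinates R X + t; the wrist camera has in their place "T_tool_cam" (4x4, takes a point from camera to tool coordinates, whose origin is the TCP and whose axes are the flange's). Camera axes: x right, y down, z forward; pixel columns grow to the right and rows downward; lengths in mm; the calibration is good to about 2 mm. A picture is of the moment at which its call begins: read the wrist's pose just before it. camera_model takes no time and is no camera call.
- bot.close_job(): hands the job in; it is judged then, once.
The state is a dict: "time": time; "joint_positions": joint angles; "dq": joint speeds; "tau": joint torques, N m; "tool_pos": TCP position; "tcp_rot": TCP orientation; "contact_force": force on the tool from outside, world axes, zero at the start; "moment": the same for the moment, N m; "grip_width": finger opening in mm; "finger_force": force on a finger pad.
Only numpy, scipy, OpenCV 4.12 (cv2) and the standard library are available. Lean on these libraries where they do the work, as an engineer would, in place of code of your own. Each camera call takes 0.05 s, during which the arm holds its last target. There are 200 camera calls.

## Working session

There is one attempt and no reset: what is moved stays moved. The work goes in short steps, Python scripts to look and compute and a tool call to move; the robot and the scene stay as the last step left them, time stands still between calls to the robot, and variables do not carry over. Pictures are saved under pics/ and viewed, at most 10 in all, crops included, and the job is handed in when it is done.

Besides the shell and the picture viewer there is one more tool, called after "Emit:" by a JSON object that holds its "fn" and its "kwargs", one argument or row to a line. send_rows: Moves the arm, as the interface text tells. Its arguments: {"type":"object","properties":{"rows":{"type":"array","items":{"type":"object","properties":{"x":{"type":"number","minimum":-1,"maximum":1},"y":{"type":"number","minimum":-1,"maximum":1},"z":{"type":"number","minimum":-1,"maximum":1},"ax":{"type":"number","minimum":-1,"maximum":1},"ay":{"type":"number","minimum":-1,"maximum":1},"az":{"type":"number","minimum":-1,"maximum":1},"jaw":{"type":"number"}}}}},"required":["rows"]}

```bash
ls; mkdir -p pics; cat > h.py <<'E'
import numpy as np, cv2
from plant import bot
def cloud(name):
    im,d=bot.capture(name); m=bot.camera_model(name)
    f=200/np.tan(np.radians(m['vertical_fov']/2))
    v,u=np.mgrid[:400,:640]
    P=np.dstack([(u-m['cx'])/f*d,(v-m['cy'])/f*d,d])
    R=np.array(m['R']);t=np.array(m['t'])
    W=(P-t)@R
    W[d==0]=np.nan
    return im,W
E
python3 - <<'E'
from h import *
print(bot.get_obs())
for n in ['scene','top']:
    im,W=cloud(n); np.save(n+'.npy',W); cv2.imwrite(f'pics/{n}.png',im[:,:,::-1]); print({k:v for k,v in bot.camera_model(n).items()})
E
```

```text
pics
{'time': 0.0, 'joint_positions': array([-1.42399240e+00,  3.42740786e-01,  1.52503154e+00, -2.94418744e-05,
        1.27542099e+00, -1.46006847e-01]), 'dq': array([-0.00011653, -0.00087002,  0.0003877 , -0.00024329, -0.0010145 ,
        0.00108777]), 'tau': array([ 3.30888261e-04, -4.31238985e+01, -2.44222730e+01,  7.16609904e-02,
        5.56980050e-02, -1.21468361e-04]), 'tool_pos': array([ 151.48507107, -502.22870546,  226.03053416]), 'tcp_rot': array([-3.14000492e+00, -2.05025507e-04,  2.92819202e-01]), 'contact_force': array([-0.87023321,  0.32393589,  0.27079998]), 'moment': array([ 0.02262427, -0.03863625,  0.03067075]), 'finger_force': 0.0, 'grip_width': 91.54293533764098}
{'vertical_fov': 52.79775276795598, 'cx': 315.86856690052895, 'cy': 201.05896984531313, 'R': array([[-0.51797403,  0.85539237,  0.00260612],
       [ 0.72888156,  0.4429572 , -0.52203505],
       [-0.4476992 , -0.26850105, -0.85292005]]), 't': array([ 193.72443516, -442.80006706, 1697.39530477])}
{'vertical_fov': 54.75287084331143, 'cx': 319.700721235347, 'cy': 197.1977360612778, 'R': array([[-0.41119594, -0.91143228, -0.01446036],
       [-0.7057881 ,  0.32837793, -0.62771896],
       [ 0.57687179, -0.24790954, -0.77830573]]), 't': array([376.26658857, 448.0653689 , 894.04060036])}
```

View pics/scene.png

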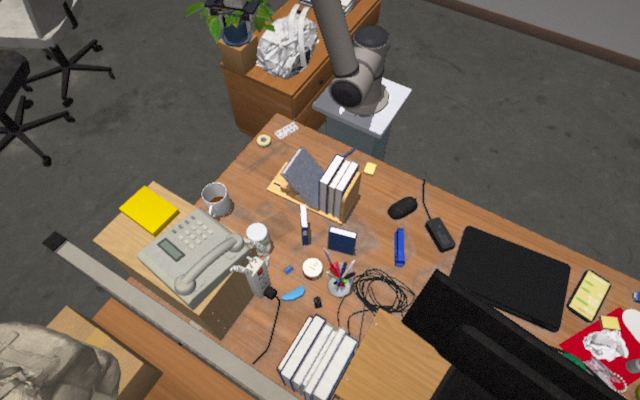

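View pics/top.png

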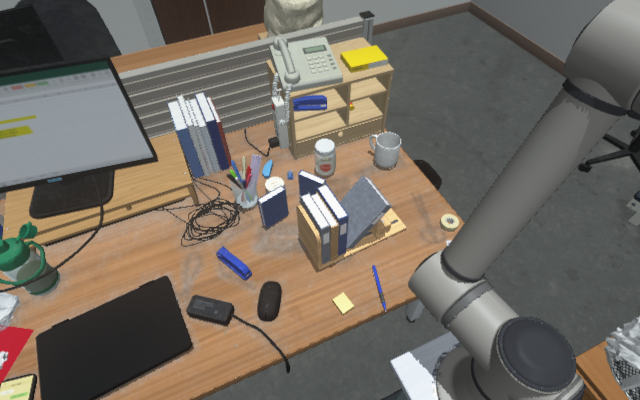

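Scene: the rack is at about (318,190). It holds the standing books at (325–355,175), the slumped one at (302,178) and the fixed end at (350,200). Look-alikes for book_c or the slumped book are the small books at (305,225) and (342,240) and the far row at (318,355). None of these is in the rack, so I take the large ones in the rack. Next I'll build a rectified height map and a close crop to check.

```bash
python3 - <<'E'
from h import *
S=np.load('scene.npy');T=np.load('top.npy')
for n,W,px in [('s',S,[(302,178),(325,172),(340,172),(350,200),(285,182),(275,188),(215,195),(258,232),(264,140),(398,245),(305,225),(342,240)]),('t',T,[(365,210),(385,150),(324,150),(449,222),(235,262),(340,200),(395,228)])]:
    for u,v in px: print(n,u,v,np.round(np.nanmedian(W[v-1:v+2,u-1:u+2].reshape(-1,3),0)))
# rectified height map 1px=1mm, world x up, y left
for nm,W in [('hs',S),('ht',T)]:
    im=cv2.imread('pics/'+('scene' if nm=='hs' else 'top')+'.png')
    s=im[100:300,200:430] if nm=='hs' else im[120:300,200:480]
    cv2.imwrite(f'pics/{nm}.png',cv2.resize(s,None,fx=2.8,fy=2.8,interpolation=cv2.INTER_CUBIC))
E
```

```text
s 302 178 [551.  53. 114.]
s 325 172 [538. 133. 189.]
s 340 172 [505. 168. 175.]
s 350 200 [523. 223.  77.]
s 285 182 [558. -15.  45.]
s 275 188 [578. -48.  12.]
s 215 195 [ 719. -204.   24.]
s 258 232 [793.  47. 115.]
s 264 140 [ 412. -214.    1.]
s 398 245 [568. 427.  37.]
s 305 225 [700. 158. 123.]
s 342 240 [672. 275.  95.]
t 365 210 [501.  46. 116.]
t 385 150 [ 711. -145.   86.]
t 324 150 [770.  47. 114.]
t 449 222 [ 425. -218.    0.]
t 235 262 [542. 425.  43.]
t 340 200 [645.  51.   1.]
t 395 228 [471. -50.  11.]
```

View pics/ht.png

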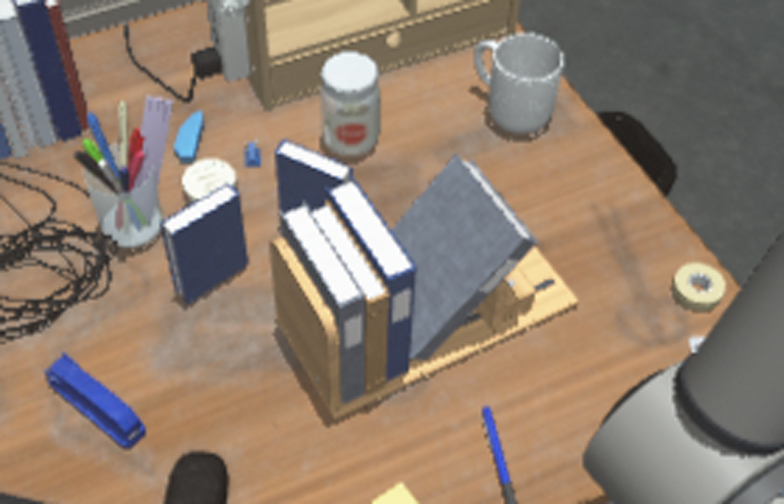

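View pics/hs.png

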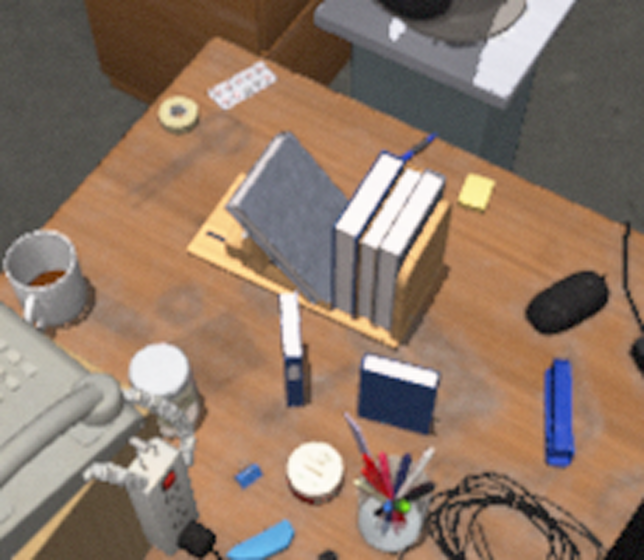

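Both crops confirm it. The rack holds the grey slumped book, leaning to world -y on the sliding end. Next to it is the large navy book_c with its label on the spine. The small navy look-alikes stand outside the rack. Now I'll fit the poses.

```bash
cat > fit.py <<'E'
from h import *
S=np.load('scene.npy');T=np.load('top.npy')
for nm,W in [('S',S),('T',T)]:
    P=W.reshape(-1,3); P=P[np.isfinite(P).all(1)]
    b=P[(P[:,0]>400)&(P[:,0]<660)&(P[:,1]>-130)&(P[:,1]<260)]
    # tops of standing books
    t=b[(b[:,2]>160)&(b[:,2]<200)]; t=t[t[:,1]>90]
    r=cv2.minAreaRect(t[:,:2].astype(np.float32)); print(nm,'tops',r, np.round(cv2.boxPoints(r)).tolist())
    # slumped face
    s=b[(b[:,2]>40)&(b[:,2]<150)&(b[:,1]>-60)&(b[:,1]<105)]
    best=None;rng=np.random.default_rng(0)
    for _ in range(400):
        a=s[rng.choice(len(s),3,0)]; n=np.cross(a[1]-a[0],a[2]-a[0]); n/=np.linalg.norm(n)+1e-9
        k=abs((s-a[0])@n)<3
        if best is None or k.sum()>best.sum(): best=k
    q=s[best];c=q.mean(0); n=np.linalg.svd(q-c,full_matrices=0)[2][2]; n*=np.sign(n[2])
    print(nm,'face',len(q),c.round(1),n.round(3),'tilt',np.degrees(np.arccos(n[2])),'yaw',np.arctan2(-n[0],n[1]), 'range',q.min(0).round(),q.max(0).round())
    # rack board top
    k=b[(b[:,2]>8)&(b[:,2]<16)]
    r=cv2.minAreaRect(k[:,:2].astype(np.float32)); print(nm,'board',len(k),r,np.round(cv2.boxPoints(r)).tolist())
E
python3 fit.py
```

```text
S tops ((516.6209106445312, 176.12193298339844), (131.22886657714844, 94.18843078613281), 3.1344151496887207) [[449.0, 220.0], [454.0, 126.0], [585.0, 133.0], [580.0, 227.0]]
S face 832 [532.6  56.6 107.2] [-0.044  0.737  0.675] tilt 47.579075688074624 yaw 0.05979892213151187 range [465.  12.  53.] [591. 105. 150.]
S board 489 ((526.3305053710938, 73.50120544433594), (139.3822784423828, 300.40045166015625), 2.490116596221924) [[450.0, 221.0], [463.0, -80.0], [602.0, -74.0], [589.0, 227.0]]
T tops ((511.95513916015625, 174.40386962890625), (133.13882446289062, 94.52764892578125), 3.132627487182617) [[443.0, 218.0], [448.0, 124.0], [581.0, 131.0], [576.0, 225.0]]
T face 1313 [516.1  54.1 108.7] [-0.041  0.737  0.674] tilt 47.589375913235656 yaw 0.05577277204615084 range [458.  10.  48.] [589. 105. 150.]
T board 752 ((556.769775390625, 88.9991455078125), (219.92108154296875, 331.3118896484375), 2.9768800735473633) [[438.0, 249.0], [456.0, -82.0], [675.0, -71.0], [658.0, 260.0]]
```

Emit:
{"fn": "send_rows", "kwargs": {
  "rows": [
    {"x": 0.08, "y": -0.05, "z": 0, "az": -0.04, "jaw": 0},
    {"x": 0.16, "y": -0.11, "az": -0.08, "jaw": 0},
    {"x": 0.26, "y": -0.17, "az": -0.13, "jaw": 0},
    {"x": 0.36, "y": -0.24, "az": -0.18, "jaw": 0},
    {"x": 0.46, "y": -0.3, "az": -0.23, "jaw": 0},
    {"x": 0.56, "y": -0.37, "az": -0.28, "jaw": 0},
    {"x": 0.66, "y": -0.44, "az": -0.33, "jaw": 0},
    {"x": 0.76, "y": -0.5, "az": -0.38, "jaw": 0},
    {"x": 0.83, "y": -0.55, "az": -0.42, "jaw": 0},
    {"x": 0.83, "y": -0.55, "az": -0.42, "jaw": 0}
  ]
}}

```text
schema error: expected keys x, y, z, ax, ay, az, jaw
```

```bash
cat > mv.py <<'E'
# usage: mv.py rx ry z yaw [C..]: rack-frame target -> shift units from current measured pose
import sys; from h import *
from scipy.spatial.transform import Rotation as Ro
o=bot.get_obs(); p=o['tool_pos']; R=Ro.from_euler('xyz',o['tcp_rot'])
C=np.array([525.5,73,0]); Rr=Ro.from_euler('z',0.053)
print('t',o['time'],'p',p.round(1),'rot',o['tcp_rot'].round(3),'F',o['contact_force'].round(1),'grip',round(o['grip_width'],1),'rack',Rr.inv().apply(p-C).round(1))
a=list(map(float,sys.argv[1:]))
for i in range(0,len(a),3):
    g=C+Rr.apply([a[i],a[i+1],0])+[0,0,a[i+2]]
    Rg=Ro.from_euler('xyz',[np.pi,0,np.pi/2+0.053])
    print(g.round(1),'shift',(R.inv().apply(g-p)/200).round(3),'turn',np.degrees((R.inv()*Rg).as_rotvec()/60).round(3))
E
python3 mv.py 0 -125 220
```

```text
t 0.1 p [ 151.5 -502.3  226.1] rot [-3.14  -0.     0.293] F [ 0.1 -1.2 -0. ] grip 91.5 rack [-403.9 -554.7  226.1]
[532.1 -51.8 220. ] shift [ 2.472 -1.607  0.033] turn [-1.000e-03 -1.000e-03 -1.271e+00]
```

Emit:
{"fn": "send_rows", "kwargs": {
  "rows": [
    {"x": 0.08, "y": -0.05, "z": 0, "ax": 0, "ay": 0, "az": -0.04, "jaw": 0},
    {"x": 0.17, "y": -0.11, "z": 0, "ax": 0, "ay": 0, "az": -0.08, "jaw": 0},
    {"x": 0.27, "y": -0.17, "z": 0, "ax": 0, "ay": 0, "az": -0.13, "jaw": 0},
    {"x": 0.38, "y": -0.24, "z": 0, "ax": 0, "ay": 0, "az": -0.18, "jaw": 0},
    {"x": 0.49, "y": -0.31, "z": 0, "ax": 0, "ay": 0, "az": -0.24, "jaw": 0},
    {"x": 0.6, "y": -0.39, "z": 0, "ax": 0, "ay": 0, "az": -0.3, "jaw": 0},
    {"x": 0.71, "y": -0.46, "z": 0, "ax": 0, "ay": 0, "az": -0.36, "jaw": 0},
    {"x": 0.82, "y": -0.53, "z": 0, "ax": 0, "ay": 0, "az": -0.42, "jaw": 0},
    {"x": 0.91, "y": -0.59, "z": 0, "ax": 0, "ay": 0, "az": -0.47, "jaw": 0},
    {"x": 0.98, "y": -0.64, "z": 0, "ax": 0, "ay": 0, "az": -0.5, "jaw": 0}
  ]
}}

```text
time: 1.35
tool_pos: [303.1, -321.6, 226.9]
tcp_rot: [3.141, -0.0, 0.82]
contact_force: [0.1, 0.4, 0.4]
grip_width: 46.1
finger_force: 0.0
```

```bash
python3 mv.py 0 -125 220
```

```text
t 1.35 p [ 303.1 -321.6  226.9] rot [ 3.141 -0.     0.82 ] F [0.1 0.4 0.4] grip 46.1 rack [-243.  -382.3  226.9]
[532.1 -51.8 220. ] shift [ 1.767 -0.083  0.034] turn [ 0.    -0.    -0.767]
```

Emit:
{"fn": "send_rows", "kwargs": {
  "rows": [
    {"x": 0.1, "y": 0, "z": 0, "ax": 0, "ay": 0, "az": -0.05, "jaw": 0},
    {"x": 0.2, "y": 0, "z": 0, "ax": 0, "ay": 0, "az": -0.12, "jaw": 0},
    {"x": 0.3, "y": -0.01, "z": 0, "ax": 0, "ay": 0, "az": -0.2, "jaw": 0},
    {"x": 0.4, "y": -0.01, "z": 0, "ax": 0, "ay": 0, "az": -0.28, "jaw": 0},
    {"x": 0.5, "y": -0.02, "z": 0, "ax": 0, "ay": 0, "az": -0.36, "jaw": 0},
    {"x": 0.6, "y": -0.02, "z": 0, "ax": 0, "ay": 0, "az": -0.44, "jaw": 0},
    {"x": 0.7, "y": -0.03, "z": 0, "ax": 0, "ay": 0, "az": -0.52, "jaw": 0},
    {"x": 0.8, "y": -0.03, "z": 0, "ax": 0, "ay": 0, "az": -0.6, "jaw": 0},
    {"x": 0.9, "y": -0.04, "z": 0, "ax": 0, "ay": 0, "az": -0.68, "jaw": 0},
    {"x": 0.95, "y": -0.04, "z": 0, "ax": 0, "ay": 0, "az": -0.767, "jaw": 0}
  ]
}}

```text
time: 2.6
tool_pos: [426.9, -178.0, 226.7]
tcp_rot: [-3.142, -0.0, 1.625]
contact_force: [-0.1, -1.2, -0.6]
grip_width: 46.0
finger_force: 0.0
```

```bash
python3 mv.py 0 -125 220 0 -125 122
```

```text
t 2.6 p [ 426.9 -178.   226.7] rot [-3.142 -0.     1.625] F [-0.1 -1.2 -0.6] grip 46.0 rack [-111.8 -245.4  226.7]
[532.1 -51.8 220. ] shift [0.601 0.559 0.034] turn [-0.    -0.     0.001]
[532.1 -51.8 122. ] shift [0.601 0.559 0.524] turn [-0.    -0.     0.001]
```

Emit:
{"fn": "send_rows", "kwargs": {
  "rows": [
    {"x": 0.1, "y": 0.09, "z": 0, "ax": 0, "ay": 0, "az": 0, "jaw": 0},
    {"x": 0.25, "y": 0.23, "z": 0, "ax": 0, "ay": 0, "az": 0, "jaw": 0},
    {"x": 0.4, "y": 0.37, "z": 0, "ax": 0, "ay": 0, "az": 0, "jaw": 0},
    {"x": 0.52, "y": 0.48, "z": 0, "ax": 0, "ay": 0, "az": 0, "jaw": 0},
    {"x": 0.6, "y": 0.56, "z": 0.05, "ax": 0, "ay": 0, "az": 0, "jaw": 0},
    {"x": 0.6, "y": 0.56, "z": 0.15, "ax": 0, "ay": 0, "az": 0, "jaw": 0},
    {"x": 0.6, "y": 0.56, "z": 0.28, "ax": 0, "ay": 0, "az": 0, "jaw": 0},
    {"x": 0.6, "y": 0.56, "z": 0.4, "ax": 0, "ay": 0, "az": 0, "jaw": 0},
    {"x": 0.6, "y": 0.56, "z": 0.5, "ax": 0, "ay": 0, "az": 0, "jaw": 0},
    {"x": 0.6, "y": 0.56, "z": 0.52, "ax": 0, "ay": 0, "az": 0, "jaw": 0}
  ]
}}

```text
time: 3.85
tool_pos: [531.5, -53.4, 121.6]
tcp_rot: [-3.139, -0.001, 1.621]
contact_force: [-0.1, 0.2, 0.2]
grip_width: 45.9
finger_force: 0.0
```

```bash
python3 mv.py 0 -95 122; python3 - <<'E'
from h import *
im,W=cloud('scene'); im2,W2=cloud('top')
a=cv2.resize(im[110:230,250:400],None,fx=2.6,fy=2.6); b=cv2.resize(im2[130:290,270:430],None,fx=2.4,fy=2.4)
h=min(a.shape[0],b.shape[0]); cv2.imwrite('pics/a1.png',np.hstack([a[:h],b[:h]])[:,:,::-1])
E
```

```text
t 3.85 p [531.5 -53.4 121.6] rot [-3.139e+00 -1.000e-03  1.621e+00] F [-0.1  0.2  0.2] grip 45.9 rack [  -0.7 -126.6  121.6]
[530.5 -21.9 122. ] shift [ 0.158  0.003 -0.002] turn [-0.003 -0.001 -0.003]
```

View pics/a1.png

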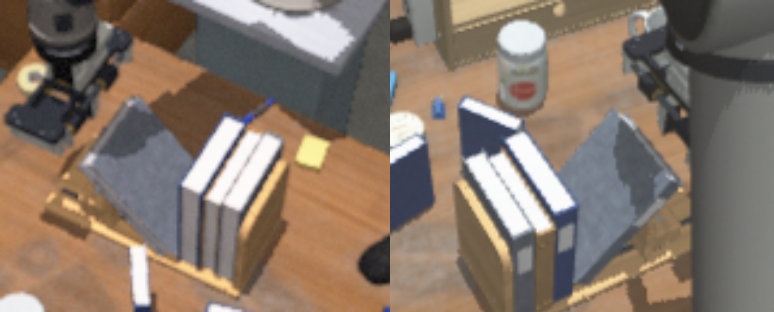

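The gripper is behind the overhang at about (70,90) in the left crop, with its bar along the rack's depth. I start the push.

Emit:
{"fn": "send_rows", "kwargs": {
  "rows": [
    {"x": 0.06, "y": 0.0, "z": 0, "ax": 0, "ay": 0, "az": 0, "jaw": 0},
    {"x": 0.13, "y": 0.0, "z": 0, "ax": 0, "ay": 0, "az": 0, "jaw": 0},
    {"x": 0.17, "y": 0.0, "z": -0.01, "ax": 0, "ay": 0, "az": 0, "jaw": 0},
    {"x": 0.21, "y": 0.0, "z": -0.035, "ax": 0, "ay": 0, "az": 0, "jaw": 0},
    {"x": 0.25, "y": 0.0, "z": -0.06, "ax": 0, "ay": 0, "az": 0, "jaw": 0},
    {"x": 0.29, "y": 0.0, "z": -0.08, "ax": 0, "ay": 0, "az": 0, "jaw": 0},
    {"x": 0.33, "y": 0.0, "z": -0.105, "ax": 0, "ay": 0, "az": 0, "jaw": 0},
    {"x": 0.36, "y": 0.0, "z": -0.125, "ax": 0, "ay": 0, "az": 0, "jaw": 0},
    {"x": 0.39, "y": 0.0, "z": -0.14, "ax": 0, "ay": 0, "az": 0, "jaw": 0},
    {"x": 0.42, "y": 0.0, "z": -0.155, "ax": 0, "ay": 0, "az": 0, "jaw": 0}
  ]
}}

```text
time: 5.2
tool_pos: [528.2, 30.1, 153.6]
tcp_rot: [-3.141, -0.0, 1.62]
contact_force: [-0.2, 0.2, -0.6]
grip_width: 45.9
finger_force: 0.2
```

```bash
python3 mv.py 0 -3 162; python3 - <<'E'
from h import *
im,W=cloud('scene'); im2,W2=cloud('top')
a=cv2.resize(im[110:230,250:400],None,fx=2.6,fy=2.6); b=cv2.resize(im2[130:290,270:430],None,fx=2.4,fy=2.4)
h=min(a.shape[0],b.shape[0]); cv2.imwrite('pics/a2.png',np.hstack([a[:h],b[:h]])[:,:,::-1])
E
```

```text
t 5.2 p [528.2  30.1 153.6] rot [-3.141 -0.     1.62 ] F [-0.2  0.2 -0.6] grip 45.9 rack [  0.5 -43.  153.6]
[525.7  70.  162. ] shift [ 0.2   -0.003 -0.042] turn [-0.001 -0.    -0.004]
```

View pics/a2.png

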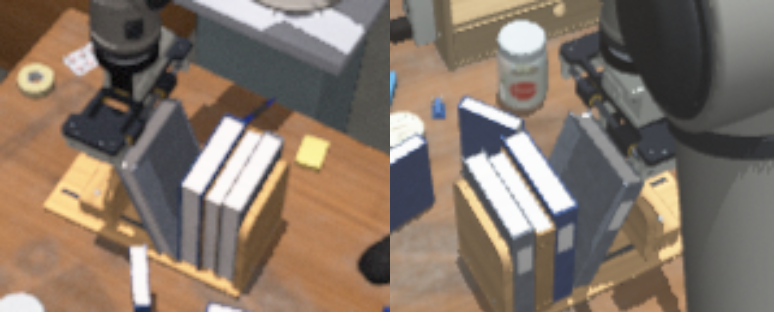

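The book has risen to roughly 20° lean with the fingers on its upper edge (left crop, (130,160)), and the sliding end has not moved. Continuing the push until it meets the row.

Emit:
{"fn": "send_rows", "kwargs": {
  "rows": [
    {"x": 0.04, "y": 0, "z": -0.01, "ax": 0, "ay": 0, "az": -0.004, "jaw": 0},
    {"x": 0.08, "y": 0, "z": -0.02, "ax": 0, "ay": 0, "az": -0.004, "jaw": 0},
    {"x": 0.12, "y": 0, "z": -0.03, "ax": 0, "ay": 0, "az": -0.004, "jaw": 0},
    {"x": 0.155, "y": 0, "z": -0.04, "ax": 0, "ay": 0, "az": -0.004, "jaw": 0},
    {"x": 0.19, "y": 0, "z": -0.04, "ax": 0, "ay": 0, "az": -0.004, "jaw": 0},
    {"x": 0.22, "y": 0, "z": -0.04, "ax": 0, "ay": 0, "az": -0.004, "jaw": 0},
    {"x": 0.245, "y": 0, "z": -0.04, "ax": 0, "ay": 0, "az": -0.004, "jaw": 0},
    {"x": 0.265, "y": 0, "z": -0.04, "ax": 0, "ay": 0, "az": -0.004, "jaw": 0},
    {"x": 0.28, "y": 0, "z": -0.04, "ax": 0, "ay": 0, "az": -0.004, "jaw": 0},
    {"x": 0.29, "y": 0, "z": -0.04, "ax": 0, "ay": 0, "az": -0.004, "jaw": 0}
  ]
}}

```text
time: 6.55
tool_pos: [525.6, 87.7, 161.7]
tcp_rot: [-3.142, 0.0, 1.624]
contact_force: [0.2, 0.3, 0.3]
grip_width: 46.2
finger_force: 0.0
```

```bash
python3 mv.py 0 20 162; python3 - <<'E'
from h import *
im,W=cloud('scene')
P=W.reshape(-1,3); P=P[np.isfinite(P).all(1)]
from scipy.spatial.transform import Rotation as Ro
Q=Ro.from_euler('z',-0.053).apply(P-[525.5,73,0])
k=Q[(abs(Q[:,0])<50)&(Q[:,1]>0)&(Q[:,1]<160)&(Q[:,2]>150)&(Q[:,2]<202)]
for y in range(0,160,6):
    s=k[(k[:,1]>=y)&(k[:,1]<y+6)]
    print(y,len(s),np.round(np.median(s[:,2]),1) if len(s) else '')
a=cv2.resize(im[110:230,250:400],None,fx=4,fy=4); cv2.imwrite('pics/a3.png',a[:,:,::-1])
E
```

```text
t 6.55 p [525.6  87.7 161.7] rot [-3.142  0.     1.624] F [0.2 0.3 0.3] grip 46.2 rack [  0.9  14.6 161.7]
[524.4  93.  162. ] shift [ 0.027 -0.005 -0.002] turn [-0.  0.  0.]
0 0 
6 0 
12 2 182.0
18 4 194.8
24 4 186.0
30 31 183.9
36 49 184.4
42 52 184.0
48 41 184.4
54 38 192.1
60 46 190.3
66 52 189.9
72 52 190.1
78 44 191.1
84 87 182.9
90 57 175.9
96 49 175.7
102 41 176.4
108 42 186.3
114 46 186.3
120 50 186.3
126 52 186.1
132 102 180.7
138 49 161.2
144 63 161.0
150 2 159.8
156 0
```

View pics/a3.png

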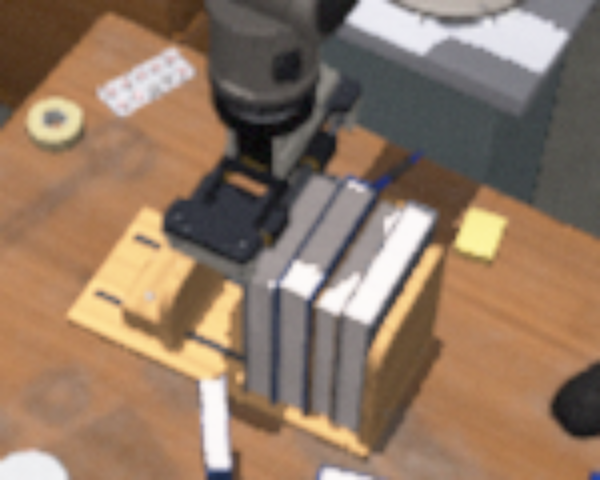

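The book stands upright beside the row. The cover tops form an even row in the crop at (250–430,250), and the sliding end is still out at (160,290). A light final press, then I back off.

Emit:
{"fn": "send_rows", "kwargs": {
  "rows": [
    {"x": 0.015, "y": 0, "z": 0, "ax": 0, "ay": 0, "az": 0, "jaw": 0},
    {"x": 0.03, "y": 0, "z": 0, "ax": 0, "ay": 0, "az": 0, "jaw": 0},
    {"x": 0.04, "y": 0, "z": 0, "ax": 0, "ay": 0, "az": 0, "jaw": 0},
    {"x": 0.04, "y": 0, "z": 0, "ax": 0, "ay": 0, "az": 0, "jaw": 0},
    {"x": 0.04, "y": 0, "z": 0, "ax": 0, "ay": 0, "az": 0, "jaw": 0},
    {"x": 0.04, "y": 0, "z": 0, "ax": 0, "ay": 0, "az": 0, "jaw": 0},
    {"x": 0.04, "y": 0, "z": 0, "ax": 0, "ay": 0, "az": 0, "jaw": 0},
    {"x": 0.04, "y": 0, "z": 0, "ax": 0, "ay": 0, "az": 0, "jaw": 0},
    {"x": 0.04, "y": 0, "z": 0, "ax": 0, "ay": 0, "az": 0, "jaw": 0},
    {"x": 0.04, "y": 0, "z": 0, "ax": 0, "ay": 0, "az": 0, "jaw": 0}
  ]
}}

```text
time: 7.85
tool_pos: [525.6, 90.2, 161.8]
tcp_rot: [-3.141, 0.009, 1.625]
contact_force: [-0.7, -21.8, 2.0]
grip_width: 46.0
finger_force: 11.3
```

```bash
python3 mv.py 0 -130 162 0 -130 28
```

```text
t 7.85 p [525.6  90.2 161.8] rot [-3.141  0.009  1.625] F [ -0.7 -21.8   2. ] grip 46.0 rack [  1.   17.1 161.8]
[532.4 -56.8 162. ] shift [-0.736 -0.005  0.006] turn [-0.     0.009  0.001]
[532.4 -56.8  28. ] shift [-0.729 -0.005  0.676] turn [-0.     0.009  0.001]
```

Emit:
{"fn": "send_rows", "kwargs": {
  "rows": [
    {"x": -0.03, "y": 0, "z": 0, "ax": 0, "ay": 0, "az": 0, "jaw": 0},
    {"x": -0.08, "y": 0, "z": 0, "ax": 0, "ay": 0, "az": 0, "jaw": 0},
    {"x": -0.25, "y": 0, "z": 0, "ax": 0, "ay": 0, "az": 0, "jaw": 0},
    {"x": -0.45, "y": 0, "z": 0, "ax": 0, "ay": 0, "az": 0, "jaw": 0},
    {"x": -0.65, "y": 0, "z": 0, "ax": 0, "ay": 0, "az": 0, "jaw": 0},
    {"x": -0.8, "y": 0, "z": 0.0, "ax": 0, "ay": 0, "az": 0, "jaw": 0},
    {"x": -0.8, "y": 0, "z": 0.15, "ax": 0, "ay": 0, "az": 0, "jaw": 0},
    {"x": -0.8, "y": 0, "z": 0.35, "ax": 0, "ay": 0, "az": 0, "jaw": 0},
    {"x": -0.8, "y": 0, "z": 0.55, "ax": 0, "ay": 0, "az": 0, "jaw": 0},
    {"x": -0.8, "y": 0, "z": 0.66, "ax": 0, "ay": 0, "az": 0, "jaw": 0}
  ]
}}

```text
time: 9.1
tool_pos: [532.7, -64.0, 27.7]
tcp_rot: [-3.139, -0.001, 1.624]
contact_force: [-0.3, -0.3, 1.0]
grip_width: 46.2
finger_force: 0.0
```

```bash
cat > chk.py <<'E'
import sys;from h import *
from scipy.spatial.transform import Rotation as Ro
im,W=cloud('scene')
P=W.reshape(-1,3); P=P[np.isfinite(P).all(1)]
Q=Ro.from_euler('z',-0.053).apply(P-[525.5,73,0])
k=Q[(Q[:,2]>180)&(Q[:,2]<194)&(Q[:,1]>0)&(Q[:,1]<57)]
print('slumped top',cv2.minAreaRect(k[:,:2].astype(np.float32)),len(k),k[:,2].min(),k[:,2].max())
e=Q[(abs(Q[:,0])<60)&(Q[:,2]>88)&(Q[:,2]<105)&(Q[:,1]>-70)&(Q[:,1]<45)]; print('end top y',np.percentile(e[:,1],[2,50,98]) if len(e) else None)
a=cv2.resize(im[110:230,250:400],None,fx=4,fy=4); cv2.imwrite(f'pics/{sys.argv[1]}.png',a[:,:,::-1])
E
python3 mv.py 0 -109 28 0 -38 28; python3 chk.py a4
```

```text
t 9.1 p [532.7 -64.   27.7] rot [-3.139e+00 -1.000e-03  1.624e+00] F [-0.3 -0.3  1. ] grip 46.2 rack [-1.000e-01 -1.372e+02  2.770e+01]
[531.3 -35.8  28. ] shift [ 0.141  0.    -0.001] turn [-0.002 -0.001 -0.   ]
[527.5  35.1  28. ] shift [ 0.496  0.    -0.001] turn [-0.002 -0.001 -0.   ]
slumped top ((56.6248779296875, 30.917308807373047), (1035.4013671875, 52.571964263916016), 0.15102778375148773) 433 180.02217134953585 193.91670996572086
end top y [-55.76104463 -47.63719594  41.41334491]
```

View pics/a4.png

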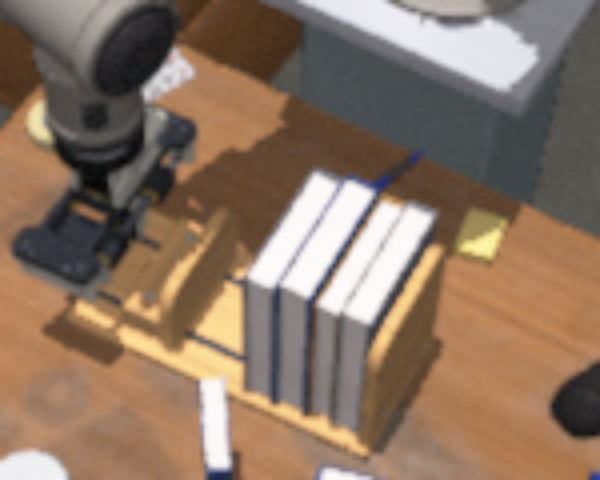

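The book stands alone at (275,280), and the sliding end is out at (200,280) with the fingers behind its heel. Now I push the end in.

Emit:
{"fn": "send_rows", "kwargs": {
  "rows": [
    {"x": 0.07, "y": 0, "z": 0, "ax": 0, "ay": 0, "az": 0, "jaw": 0},
    {"x": 0.12, "y": 0, "z": 0, "ax": 0, "ay": 0, "az": 0, "jaw": 0},
    {"x": 0.16, "y": 0, "z": 0, "ax": 0, "ay": 0, "az": 0, "jaw": 0},
    {"x": 0.21, "y": 0, "z": 0, "ax": 0, "ay": 0, "az": 0, "jaw": 0},
    {"x": 0.26, "y": 0, "z": 0, "ax": 0, "ay": 0, "az": 0, "jaw": 0},
    {"x": 0.31, "y": 0, "z": 0, "ax": 0, "ay": 0, "az": 0, "jaw": 0},
    {"x": 0.36, "y": 0, "z": 0, "ax": 0, "ay": 0, "az": 0, "jaw": 0},
    {"x": 0.4, "y": 0, "z": 0, "ax": 0, "ay": 0, "az": 0, "jaw": 0},
    {"x": 0.43, "y": 0, "z": 0, "ax": 0, "ay": 0, "az": 0, "jaw": 0},
    {"x": 0.45, "y": 0, "z": 0, "ax": 0, "ay": 0, "az": 0, "jaw": 0}
  ]
}}

```text
time: 10.4
tool_pos: [528.9, 26.0, 29.6]
tcp_rot: [-3.141, 0.0, 1.624]
contact_force: [0.4, -1.0, 0.4]
grip_width: 45.8
finger_force: 0.8
```

```bash
python3 mv.py 0 -38 28
```

```text
t 10.4 p [528.9  26.   29.6] rot [-3.141  0.     1.624] F [ 0.4 -1.   0.4] grip 45.8 rack [  0.9 -47.1  29.6]
[527.5  35.1  28. ] shift [ 0.046 -0.004  0.008] turn [-0.  0.  0.]
```

Next I advance slowly to contact.

Emit:
{"fn": "send_rows", "kwargs": {
  "rows": [
    {"x": 0.01, "y": 0, "z": 0, "ax": 0, "ay": 0, "az": 0, "jaw": 0},
    {"x": 0.02, "y": 0, "z": 0, "ax": 0, "ay": 0, "az": 0, "jaw": 0},
    {"x": 0.03, "y": 0, "z": 0, "ax": 0, "ay": 0, "az": 0, "jaw": 0},
    {"x": 0.035, "y": 0, "z": 0, "ax": 0, "ay": 0, "az": 0, "jaw": 0},
    {"x": 0.04, "y": 0, "z": 0, "ax": 0, "ay": 0, "az": 0, "jaw": 0},
    {"x": 0.045, "y": 0, "z": 0, "ax": 0, "ay": 0, "az": 0, "jaw": 0},
    {"x": 0.05, "y": 0, "z": 0, "ax": 0, "ay": 0, "az": 0, "jaw": 0},
    {"x": 0.055, "y": 0, "z": 0, "ax": 0, "ay": 0, "az": 0, "jaw": 0},
    {"x": 0.055, "y": 0, "z": 0, "ax": 0, "ay": 0, "az": 0, "jaw": 0},
    {"x": 0.055, "y": 0, "z": 0, "ax": 0, "ay": 0, "az": 0, "jaw": 0}
  ]
}}

```text
time: 11.65
tool_pos: [528.5, 33.2, 29.7]
tcp_rot: [-3.141, 0.005, 1.625]
contact_force: [-0.7, -18.2, 0.5]
grip_width: 45.8
finger_force: 9.3
```

```bash
python3 mv.py 0 -38 28
```

```text
t 11.65 p [528.5  33.2  29.7] rot [-3.141  0.005  1.625] F [ -0.7 -18.2   0.5] grip 45.8 rack [  0.9 -39.9  29.7]
[527.5  35.1  28. ] shift [ 0.009 -0.004  0.008] turn [-0.     0.005  0.001]
```

The force rose to 18 N at the expected spot, so the end is against the book. I back off and lift clear.

Emit:
{"fn": "send_rows", "kwargs": {
  "rows": [
    {"x": -0.03, "y": 0, "z": 0, "ax": 0, "ay": 0, "az": 0, "jaw": 0},
    {"x": -0.1, "y": 0, "z": 0, "ax": 0, "ay": 0, "az": 0, "jaw": 0},
    {"x": -0.25, "y": 0, "z": 0, "ax": 0, "ay": 0, "az": 0, "jaw": 0},
    {"x": -0.4, "y": 0, "z": 0, "ax": 0, "ay": 0, "az": 0, "jaw": 0},
    {"x": -0.5, "y": 0, "z": -0.1, "ax": 0, "ay": 0, "az": 0, "jaw": 0},
    {"x": -0.5, "y": 0, "z": -0.3, "ax": 0, "ay": 0, "az": 0, "jaw": 0},
    {"x": -0.55, "y": 0, "z": -0.5, "ax": 0, "ay": 0, "az": 0, "jaw": 0},
    {"x": -0.65, "y": 0, "z": -0.7, "ax": 0, "ay": 0, "az": 0, "jaw": 0},
    {"x": -0.7, "y": 0, "z": -0.8, "ax": 0, "ay": 0, "az": 0, "jaw": 0},
    {"x": -0.7, "y": 0, "z": -0.8, "ax": 0, "ay": 0, "az": 0, "jaw": 0}
  ]
}}

```text
time: 12.9
tool_pos: [536.4, -104.1, 191.0]
tcp_rot: [3.138, 0.001, 1.623]
contact_force: [0.1, 0.0, 0.9]
grip_width: 45.7
finger_force: 0.0
```

```bash
python3 mv.py; python3 chk.py a5
```

```text
t 12.9 p [ 536.4 -104.1  191. ] rot [3.138e+00 1.000e-03 1.623e+00] F [0.1 0.  0.9] grip 45.7 rack [   1.5 -177.5  191. ]
slumped top ((60.488037109375, 32.70100402832031), (50.05657958984375, 1027.9036865234375), 89.72649383544922) 424 180.0327596099071 193.85910759497347
end top y [19.5843257  34.67426528 42.60792185]
```

View pics/a5.png

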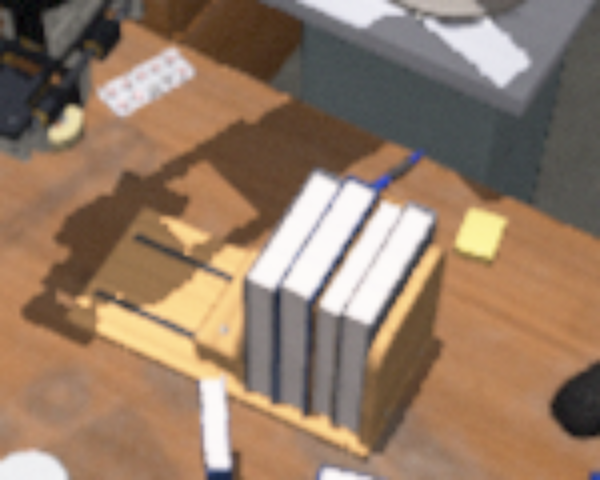

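The sliding end sits flush against the upright book at (230,310). The four books stand square, and the gripper is clear. Handing in.

```bash
python3 -c "
from plant import bot; print(bot.close_job())"
```

```text
the job is handed in; nothing more can be done
None
```

The job is handed in at about 13 s of the 54 s allowed: the slumped book was pushed upright against the row with the sliding end still out, then the end was pushed in until it met the book; the last picture shows all four books standing square, but the hand-in returned no verdict.

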